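Flip a cover plate over the edge of the assembly board

TASK

Turn the aluminium cover plate over onto the blue-topped board without picking it up: with the fingertips push it across the bench until its far long edge is square against the board's near edge, then keep pushing and raise its near edge so that it tips up on that edge and flips over onto the board. Then push it on until all of it lies flat on the board, gasket side up; never lift or carry it, and leave the jar, the wooden block and the screwdriver alone.

Things in the scene. Friction and masses are not known exactly. Their poses are not given: they have to be found in the camera images.
- board: Fixed plywood board, blue-green mat on top, 300 mm deep (its x), 600 mm wide (its y), 8 mm high in all, screwed to the bench. Origin: middle of its near edge (towards the robot), at bench height; x points away from the robot across the board (yaw varies), y left along the edge, z up. The near edge is a square upright step 8 mm high.
- plate_centre (a point): Centre (mid-thickness) of the loose plain aluminium cover plate, 90 mm (its x) by 110 mm (its y) by 8 mm, about 0.2 kg, flat on the bench between robot and board, turned up to 0.35 rad from it. x points to its far side (the board), y left, z up at the start, down once turned over. Top plain with four screw holes. Rebated underside: its lower 4 mm are 5 mm smaller all round, with a dark gasket line.
- plate_left (a point): Left end of the plate's far long edge: 45 mm along the plate's x, 55 mm along its y, mid-thickness. Axes as the plate. With this edge against the step the plate turns about the foot of the step; once flipped over, this edge overhangs the step towards the robot by up to about 10 mm.
- plate_right (a point): Right end of the plate's far long edge: corner 45 mm along the plate's x, -55 mm along its y, mid-thickness. Axes as the plate.
- plate_near (a point): Middle of the plate's near long edge: -45 mm along the plate's x, mid-thickness. Axes as the plate. The lip here is 4 mm thick, its lower corner 4 mm above the bench, so low fingertips reach below it. With the far edge jammed on the step, fingertips pressed on it with some 5 to 12 N and moved up in an arc about the step raise it by friction.
- jar: Bystander: closed glass jar, 56 mm across, 80 mm high, standing on the board's left part. Origin: centre of its underside.
- block: Bystander: wooden block 50 x 40 x 45 mm standing on the board's right part. Origin: centre of its underside.
- screwdriver: Bystander: screwdriver 170 mm long lying on the bench at the right, in front of the board. Origin: under its middle; it lies along its x.

How it is judged:
On the way, in this order (a step that is already met when the one before it is completed fails the run):
1. the plate lies flat with its far long edge square against the board's near edge (both corners within 5 mm) (x of plate_left in the frame of board between -0.005 and 0.004 m and x of plate_right in the frame of board between -0.005 and 0.004 m and angle between plate_centre's own z axis and vertical below 0.15 rad), for 0.1 s.
2. the plate stands tipped up between 65 and 115 degrees, its former far edge still down at the board's edge (angle between plate_centre's own z axis and vertical between 1.13 and 2 rad and height (world z) of each of plate_left, plate_right below 0.022 m and x of plate_left in the frame of board between -0.03 and 0.03 m and x of plate_right in the frame of board between -0.03 and 0.03 m), for 0.1 s.
At the end, for the whole second after the job is handed in: The plate lies upside down (within 5 degrees) flat on the board at rest, all of it on the board: no corner more than 2 mm short of the board's near edge (angle between plate_centre's own z axis and vertical above 3.05 rad and height (world z) of plate_centre between 0.009 and 0.015 m and x of each of plate_left, plate_right in the frame of board above -0.002 m and x of plate_near in the frame of board below 0.302 m and y of plate_centre in the frame of board between -0.24 and 0.24 m and linear speed of plate below 0.01 m/s and angular speed of plate below 0.1 rad/s); the robot touches nothing.
It fails at once if the plate is lifted clear or carried (all its edges more than 35 mm up, or its centre above 75 mm) (height (world z) of each of plate_left, plate_right, plate_near above 0.035 m or height (world z) of plate_centre above 0.075 m).
It fails at once if the jar is moved more than 20 mm (distance of jar from where it was at the start of the episode above 0.02 m).
It fails at once if the block is moved more than 20 mm (distance of block from where it was at the start of the episode above 0.02 m).
It fails at once if the screwdriver is moved more than 20 mm (distance of screwdriver from where it was at the start of the episode above 0.02 m).
It also fails if it takes over 72 s, if anything falls off the work surface, if the arm or the gripper's body presses on something with over 40 N, if the wrist force passes 120 N, or if a joint passes its speed limit or range.

ROBOT

A 6-joint arm with a two-finger parallel gripper is mounted at the origin on the work surface. World frame = base frame: x ahead of the robot, y to its left, z up, the work surface at z = 0. Lengths are in m, angles in rad, forces in N, time in s.
With the tool pointing down it reaches from about 0.3 to 0.775 m from the base axis. Payload 14.6 kg.
Tool frame: the origin (TCP) lies at the very end of the fingers, on their centre line; the grasp point (between the pads) lies 19 mm behind it; y points along the fingers, x is the direction in which the jaws open and shut, and the axes are right-handed (so a half turn about y gives the same grasp; the last joint's range is limited). The gripper opens to 94 mm and grips with 3 to 60 N. Pads are 16 mm wide; open, the fingers measure 119 mm over their backs; the gripper's body (75 mm by 177 mm) begins 78 mm behind the grasp point.
Start: joints at [-1.223, 0.3, 1.521, -0, 1.321, -0.067], TCP at [0.222, -0.503, 0.205] pointing down, gripper open.
Joint ranges: [-3.03, 3.03], [-0.79, 2.21], [0.23, 2.52], [-1.04, 4.18], [0, 3.07], [-2.55, 2.55]. Speed limits (rad/s): [2.22, 2.22, 2.57, 3.14, 3.14, 3.14].

INTERFACE

Orientations are given as [roll, pitch, yaw] about the fixed x, y, z axes, in that order (R = Rz(yaw) Ry(pitch) Rx(roll)).
In Python, from station import * gives the robot as it stands.
- The arm moves only by the tool send_rows, never from a script. Its argument "series" is text: rows parted by semicolons, each of 7 numbers parted by spaces: the turn, a rotation vector about the tool's x, y, z in units of 5 degrees (1.0 is 5 degrees), then the shift along the tool's x, y, z in cm, then the opening, from -1 (shut) to 1 (fully open). A call has exactly 10 rows; each row is the pose to reach, as a shift and turn from the pose commanded when the call began, along the tool's axes at that moment; what a row does not reach only later rows make up. A row lasts 1/12 s, in which the tool goes at most 41.7 mm and 7.16 degrees, less where a joint would pass 70% of its speed; a pose out of reach is approached as far as the arm can. A call with a gripper value outside its range is refused whole. The fingers move at their own pace and stop on an object; "newtons" is the grip in N (left out, the last holds). Time passes only in rows, so rows that repeat a pose let the fingers close, or fill a call up. It gives the time, the measured TCP pose, the force and the opening at its end, in the units of the state.
- get_obs(): the state, without advancing time (a new reading comes with each control period).
- camera(name): name is "side" or "top"; returns the picture (384x512x3 uint8, red, green, blue); there is no depth.
- camera_info(name): a dict with "K" (3x3 intrinsics, pixels), "R" (3x3) and "t" (3): a world point X has camera coordinates R X + t. Camera axes: x right, y down, z forward; pixel columns grow to the right and rows downward; lengths in m; the calibration is good to about 2 mm. A picture is of the moment at which its call begins. camera_info takes no time and is no camera call.
- hand_in(): hands the job in, once; it reports no verdict.
The state is a dict: "time_s": time; "qpos": joint angles; "joint_vel": joint speeds; "tau": joint torques, N m; "ee_pos": TCP position; "eef_rot": TCP orientation; "force": force on the tool from outside, world axes, zero at the start; "moment": the same for the moment, N m; "grip_width": finger opening in m.
Only numpy, scipy, OpenCV 4.12 (cv2) and the standard library are available. Lean on these libraries where they do the work, as an engineer would, in place of code of your own. Each camera call takes 0.05 s, during which the arm holds its last target. There are 200 camera calls.

## Working session

There is one attempt and no reset: what is moved stays moved. The work goes in short steps, Python scripts to look and compute and a tool call to move; the robot and the scene stay as the last step left them, time stands still between calls to the robot, and variables do not carry over. Pictures are saved under pics/ and viewed, on a budget of 10 in all, crops included, one or two more only if the job needs it, and the job is handed in when it is done.

Besides the shell and the picture viewer there is one more tool, called after "Call:" by a JSON object that holds its "op" and its "data", one argument or row to a line. send_rows: Moves the arm, as the interface text tells. Its arguments: {"type":"object","properties":{"series":{"type":"string"},"newtons":{"type":"number"}},"required":["series"]}

```bash
ls; mkdir -p pics
python3 - <<'E'
from station import *
import cv2,numpy as np
o=get_obs()
for k,v in o.items(): print(k,np.round(v,4))
for n in("side","top"):
    i=camera_info(n); print(n,np.round(i["K"],1).tolist(),np.round(i["R"],4).tolist(),np.round(i["t"],4).tolist())
    cv2.imwrite(f"pics/{n}0.png",camera(n)[:,:,::-1])
a=cv2.imread("pics/side0.png");b=cv2.imread("pics/top0.png")
E
```

```text
pics
time_s 0.0
qpos [-1.2226  0.3004  1.5216  0.      1.3207 -0.0666]
joint_vel [-0.0006  0.0005  0.0003 -0.0008  0.0007  0.0004]
tau [-4.0000e-04 -5.3181e+01 -3.5274e+01  7.0800e-02  2.4500e-02 -1.0000e-04]
ee_pos [ 0.2216 -0.5031  0.2049]
eef_rot [-1.5707e+00  1.2000e-03 -1.1560e+00]
force [-0.1188 -0.2795  0.5587]
moment [-0.0319 -0.0372 -0.0208]
grip_width 0.0939
side [[369.5, 0.0, 245.9], [0.0, 369.5, 191.9], [0.0, 0.0, 1.0]] [[0.9428, -0.3334, 0.0042], [-0.1666, -0.482, -0.8602], [0.2889, 0.8102, -0.51]] [-0.5274, 0.1504, 0.6724]
top [[373.0, 0.0, 257.7], [0.0, 373.0, 196.0], [0.0, 0.0, 1.0]] [[0.0235, -0.9997, 0.0075], [-0.9943, -0.0242, -0.1036], [0.1038, -0.005, -0.9946]] [0.0012, 0.574, 1.1393]
```

View pics/top0.png

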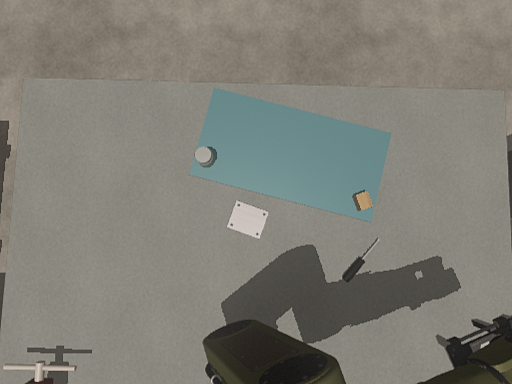

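View pics/side0.png

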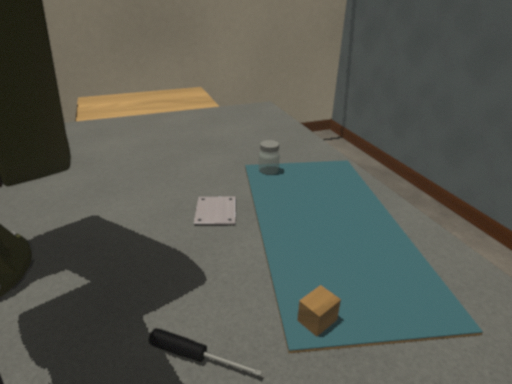

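The top view shows the plate at about (248,219) and the board's near edge running from (191,176) to (371,221). The jar is at (205,156), the block at (363,201) and the screwdriver at (360,260). The side view agrees, with the plate at (216,210). Next I'll measure everything in both views.

```bash
cat > h.py <<'E'
from station import *
import cv2,numpy as np
def ray(n,px,z):
    i=camera_info(n);R,t=np.array(i["R"]),np.array(i["t"])
    px=np.atleast_2d(np.asarray(px,float))
    d=np.c_[px,np.ones(len(px))]@np.linalg.inv(i["K"]).T@R
    c=-R.T@t
    return c[:2]+d[:,:2]*((z-c[2])/d[:,2])[:,None]
def biggest(m):
    c=max(cv2.findContours(m.astype(np.uint8),cv2.RETR_EXTERNAL,cv2.CHAIN_APPROX_NONE)[0],key=cv2.contourArea)
    return c[:,0,:]
def rect(n,im,kind,z,roi=None):
    h=cv2.cvtColor(im,cv2.COLOR_RGB2HSV).astype(int)
    m=((h[...,0]>80)&(h[...,0]<105)&(h[...,1]>90)&(h[...,2]>60)) if kind=="board" else ((h[...,2]>165)&(h[...,1]<50))
    if roi:
        k=np.zeros_like(m);k[roi[1]:roi[3],roi[0]:roi[2]]=1;m&=k
    return cv2.minAreaRect((1000*ray(n,biggest(m),z)).astype(np.float32))
E
python3 - <<'E'
from h import *
for n,roi in(("top",(215,190,285,250)),("side",(180,185,250,235))):
    im=cv2.imread(f"pics/{n}0.png")[:,:,::-1].copy()
    for k,z,r in(("board",.008,None),("plate",.008,roi)):
        q=rect(n,im,k,z,r);print(n,k,np.round(q[0],1),np.round(q[1],1),round(q[2],2));print(np.round(cv2.boxPoints(q),1).tolist())
pts=ray("top",[[205,156],[363,201],[344,281],[378,238]],0.0);print(np.round(pts,3))
E
```

```text
top board [ 593.4 -303. ] [0. 0.] 0.0
[[593.4000244140625, -303.0], [593.4000244140625, -303.0], [593.4000244140625, -303.0], [593.4000244140625, -303.0]]
top plate [501.6  45.7] [110.   91.7] 71.76
[[440.79998779296875, 7.800000190734863], [527.9000244140625, -20.899999618530273], [562.4000244140625, 83.5999984741211], [475.20001220703125, 112.30000305175781]]
side board [ 719.1 -139.6] [508.2 253.2] 78.78
[[545.5, -364.20001220703125], [793.7999877929688, -413.5], [892.7000122070312, 85.0], [644.4000244140625, 134.1999969482422]]Traceback (most recent call last):
  File "<stdin>", line 5, in <module>
  File "h.py", line 17, in rect
    return cv2.minAreaRect((1000*ray(n,biggest(m),z)).astype(np.float32))
                                       ~~~~~~~^^^
  File "h.py", line 10, in biggest
    c=max(cv2.findContours(m.astype(np.uint8),cv2.RETR_EXTERNAL,cv2.CHAIN_APPROX_NONE)[0],key=cv2.contourArea)
ValueError: max() iterable argument is empty
```

```bash
python3 - <<'E'
from h import *
t=cv2.imread("pics/top0.png")[:,:,::-1].copy();s=cv2.imread("pics/side0.png")[:,:,::-1].copy()
ht=cv2.cvtColor(t,cv2.COLOR_RGB2HSV);hs=cv2.cvtColor(s,cv2.COLOR_RGB2HSV)
print("top board",ht[150,300],ht[100,220],ht[200,300],"bench",ht[210,200],ht[250,150])
print("side board",hs[250,320],hs[170,300],hs[320,420],"bench",hs[250,230],hs[150,180],"plate",hs[210,216],hs[200,200])
E
sed -i 's/m=((h.*$/m=((h[...,0]>80)\&(h[...,0]<110)\&(h[...,1]>70)\&(h[...,2]>50)) if kind=="board" else ((h[...,2]>(150 if n=="top" else 120))\&(h[...,1]<50))/' h.py
python3 - <<'E'
from h import *
for n,roi in(("top",(215,190,285,250)),("side",(180,185,250,235))):
    im=cv2.imread(f"pics/{n}0.png")[:,:,::-1].copy()
    for k,z,r in(("board",.008,None),("plate",.008,roi)):
        q=rect(n,im,k,z,r);print(n,k,np.round(q[0],1),np.round(q[1],1),round(q[2],2));print(np.round(cv2.boxPoints(q),1).tolist())
print(np.round(ray("top",[[205,156],[363,201],[344,281],[378,238]],0.0),3))
E
```

```text
top board [ 90  60 141] [ 90  63 138] [ 90  53 148] bench [ 24  19 137] [ 23  22 138]
side board [ 92  90 110] [ 91  90 108] [ 92  89 109] bench [ 27  21 109] [ 27  23 112] plate [  8  25 162] [ 12  24 157]
top board [ 539.4 -323.5] [3.2 0. ] 91.38
[[539.4000244140625, -325.1000061035156], [539.4000244140625, -325.1000061035156], [539.4000244140625, -321.8999938964844], [539.4000244140625, -321.8999938964844]]
top plate [501.3  44.9] [111.8  92.4] 71.54
[[439.79998779296875, 6.5], [527.5, -22.799999237060547], [562.9000244140625, 83.30000305175781], [475.20001220703125, 112.5999984741211]]
side board [715.6 -92.2] [594.3 296.8] 76.69
[[502.79998779296875, -347.29998779296875], [791.5999755859375, -415.6000061035156], [928.2999877929688, 162.8000030517578], [639.5999755859375, 231.10000610351562]]
side plate [500.5  46.8] [117.1  92. ] 71.98
[[438.6000061035156, 5.300000190734863], [526.0999755859375, -23.100000381469727], [562.2999877929688, 88.19999694824219], [474.79998779296875, 116.69999694824219]]
[[ 0.703  0.189]
 [ 0.569 -0.324]
 [ 0.315 -0.263]
 [ 0.452 -0.372]]
```

```bash
sed -i 's/(h\[...,1\]>70)/(h[...,1]>38)/' h.py
python3 - <<'E'
from h import *
for n,(a,b) in(("top",((215,182),(335,212))),("side",((255,205),(280,290)))):
    im=cv2.imread(f"pics/{n}0.png")[:,:,::-1].copy()
    q=rect(n,im,"board",.008);print(n,np.round(q[0],1),np.round(q[1],1),round(q[2],2))
    h=cv2.cvtColor(im,cv2.COLOR_RGB2HSV).astype(int)
    m=(h[...,0]>80)&(h[...,0]<110)&(h[...,1]>38)&(h[...,2]>50)
    c=biggest(m).astype(float);a,b=np.array(a,float),np.array(b,float);u=(b-a)/np.linalg.norm(b-a)
    s=(c-a)@u;d=(c-a)@np.array([-u[1],u[0]])
    k=(s>0)&(s<np.linalg.norm(b-a))&(abs(d)<15)
    p=1000*ray(n,c[k],.008);vx,vy,x0,y0=cv2.fitLine(p.astype(np.float32),cv2.DIST_HUBER,0,.01,.01).ravel()
    th=np.arctan2(vy,vx);th+=np.pi*(th<0)
    print(k.sum(),"edge dir deg",np.degrees(th),"at y=45 x=",x0+(45-y0)*vx/vy)
E
```

```text
top [717.7 -88.7] [599.5 298.1] 76.69
119 edge dir deg 76.68137950976342 at y=45 x= 597.7949
side [716.5 -89.4] [601.6 300.6] 76.75
86 edge dir deg 76.6671727162898 at y=45 x= 595.234
```

Call:
{"op": "send_rows", "data": {
  "series": "0 7.41 0 -43.6 10.5 41.6 0.28;0 7.41 0 -43.6 10.5 41.6 0.28;0 7.41 0 -43.6 10.5 41.6 0.28;0 7.41 0 -43.6 10.5 41.6 0.28;0 7.41 0 -43.6 10.5 41.6 0.28;0 7.41 0 -43.6 10.5 41.6 0.28;0 7.41 0 -43.6 10.5 41.6 0.28;0 7.41 0 -43.6 10.5 41.6 0.28;0 7.41 0 -43.6 10.5 41.6 0.28;0 7.41 0 -43.6 10.5 41.6 0.28",
  "newtons": 20
}}

```text
time_s: 0.93
ee_pos: [0.3589, -0.1225, 0.135]
eef_rot: [-1.571, -0.0, -1.803]
force: [1.6, -0.2, 0.1]
grip_width: 0.0602
```

```bash
cat >> h.py <<'E'
YB=-0.2325; N=np.array([np.cos(YB),np.sin(YB),0]); EY=np.array([-np.sin(YB),np.cos(YB),0]); P=np.array([.5955,.045,0]); O=P-EY*((P-np.array([.571,-.054,0]))@EY)
def to(target):
    "shift in cm and turn (5 deg units) to a TCP point (x_b,y_b,z) with the tool down, x=-EY"
    from scipy.spatial.transform import Rotation as Ro
    o=get_obs();R=Ro.from_euler("xyz",o["eef_rot"]);p=np.array(o["ee_pos"]);w=O+N*target[0]+EY*target[1]+[0,0,target[2]]
    G=Ro.from_matrix(np.c_[-EY,[0,0,-1],N])
    q=p-O
    print("t",round(o["time_s"],2),"pos_b",np.round([q@N,q@EY,p[2]],4),"shift",np.round(R.inv().apply(w-p)*100,2),"turn",np.round(np.degrees((R.inv()*G).as_rotvec())/5,2),"F",np.round(o["force"],1),"Fn",round(float(np.dot(o["force"],N)),1),"grip",round(o["grip_width"],4))
if __name__=="__main__":
    import sys; to([float(a) for a in sys.argv[1:4]])
E
python3 h.py -.168 .081 .003; python3 -c "
from h import *;print(O, [ (np.array([.501,.046,0])-O)@a for a in (N,EY)])"
```

```text
t 0.93 pos_b [-0.1916 -0.1155  0.135 ] shift [-19.65  13.2    2.36] turn [-0.  0.  0.] F [ 1.6 -0.2  0.1] Fn 1.6 grip 0.0602
[ 0.57200239 -0.05423735  0.        ] [np.float64(-0.09218773813302682), np.float64(0.08118057268939224)]
```

Call:
{"op": "send_rows", "data": {
  "series": "0 0 0 -19.6 5 1.5;0 0 0 -19.6 5 1.5;0 0 0 -19.6 5 1.5;0 0 0 -19.6 5 1.5;0 0 0 -19.6 5 1.5;0 0 0 -19.6 5 1.5;0 0 0 -19.6 5 1.5;0 0 0 -19.6 5 1.5;0 0 0 -19.6 5 1.5;0 0 0 -19.6 5 1.5"
}}

```text
validation failed for argument at $.se...
```

Each row needs the gripper value as well.

Call:
{"op": "send_rows", "data": {
  "series": "0 0 0 -19.6 5 1.5 0.28;0 0 0 -19.6 5 1.5 0.28;0 0 0 -19.6 5 1.5 0.28;0 0 0 -19.6 5 1.5 0.28;0 0 0 -19.6 5 1.5 0.28;0 0 0 -19.6 5 1.5 0.28;0 0 0 -19.6 9 1.5 0.28;0 0 0 -19.6 9 1.5 0.28;0 0 0 -19.6 9 1.5 0.28;0 0 0 -19.6 9 1.5 0.28"
}}

```text
time_s: 1.77
ee_pos: [0.4188, 0.0624, 0.0464]
eef_rot: [-1.571, 0.0, -1.803]
force: [0.2, -0.3, 0.5]
grip_width: 0.0606
```

```bash
python3 h.py -.168 .081 .003
```

```text
t 1.77 pos_b [-0.1759  0.0782  0.0464] shift [-0.28  4.34  0.79] turn [-0. -0. -0.] F [ 0.2 -0.3  0.5] Fn 0.3 grip 0.0606
```

Call:
{"op": "send_rows", "data": {
  "series": "0 0 0 0 2 0 0.28;0 0 0 0 4 0 0.28;0 0 0 0 4 0 0.28;0 0 0 0 4.2 0 0.28;0 0 0 0 4.2 0 0.28;0 0 0 0 4.2 0 0.28;0 0 0 0 4.2 0 0.28;0 0 0 0 4.2 0 0.28;0 0 0 0 4.2 0 0.28;0 0 0 0 4.2 0 0.28"
}}

```text
time_s: 2.6
ee_pos: [0.4187, 0.0629, 0.0035]
eef_rot: [-1.57, 0.0, -1.803]
force: [-0.2, -0.3, -0.1]
grip_width: 0.0604
```

```bash
python3 h.py -.105 .081 .003
```

```text
t 2.6 pos_b [-0.1762  0.0786  0.0035] shift [-0.23  0.05  7.12] turn [-0.    0.01 -0.  ] F [-0.2 -0.3 -0.1] Fn -0.1 grip 0.0604
```

Call:
{"op": "send_rows", "data": {
  "series": "0 0 0 -0.2 0.1 1 0.28;0 0 0 -0.2 0.1 2 0.28;0 0 0 -0.2 0.1 2.5 0.28;0 0 0 -0.2 0.1 3 0.28;0 0 0 -0.2 0.1 3.5 0.28;0 0 0 -0.2 0.1 4 0.28;0 0 0 -0.2 0.1 4.5 0.28;0 0 0 -0.2 0.1 5 0.28;0 0 0 -0.2 0.1 5.3 0.28;0 0 0 -0.2 0.1 5.5 0.28"
}}

```text
time_s: 3.43
ee_pos: [0.4728, 0.0521, 0.0022]
eef_rot: [-1.571, 0.0, -1.803]
force: [-1.6, 0.2, 1.7]
grip_width: 0.06
```

```bash
python3 h.py -.105 .081 .003
python3 - <<'E'
from h import *
for n in("side","top"):
    cv2.imwrite(f"pics/{n}1.png",camera(n)[:,:,::-1])
s=cv2.resize(cv2.imread("pics/side1.png")[120:300,130:330],None,fx=3,fy=3,interpolation=cv2.INTER_CUBIC)
cv2.imwrite("pics/s1c.png",s)
E
```

```text
t 3.43 pos_b [-0.121   0.0806  0.0022] shift [-0.04 -0.08  1.6 ] turn [ 0.    0.01 -0.  ] F [-1.6  0.2  1.7] Fn -1.6 grip 0.06
```

View pics/s1c.png

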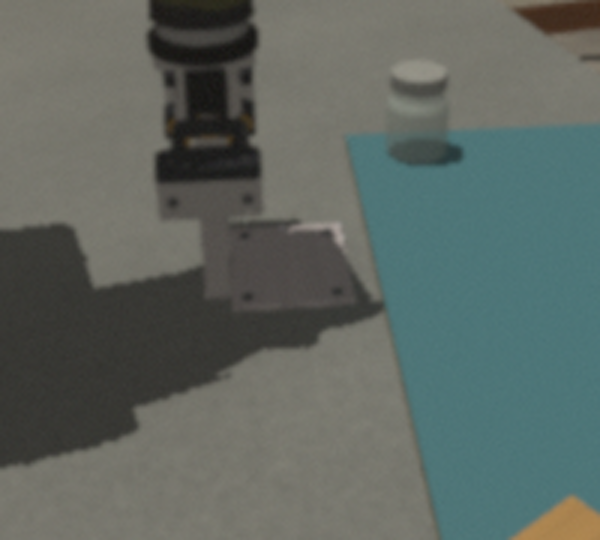

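The side crop shows the plate at (290,265) held square against both fingers. A gap of roughly 20 mm remains to the board edge, and the force is a light 1.6 N. I'll keep pushing.

Call:
{"op": "send_rows", "data": {
  "series": "0 0 0 0 0 0.4 0.28;0 0 0 0 0 0.8 0.28;0 0 0 0 0 1.2 0.28;0 0 0 0 0 1.5 0.28;0 0 0 0 0 1.7 0.28;0 0 0 0 0 1.8 0.28;0 0 0 0 0 1.9 0.28;0 0 0 0 0 2.0 0.28;0 0 0 0 0 2.1 0.28;0 0 0 0 0 2.2 0.28"
}}

```text
time_s: 4.37
ee_pos: [0.4934, 0.0472, 0.0022]
eef_rot: [-1.572, -0.0, -1.803]
force: [-10.1, 2.7, 6.7]
grip_width: 0.0602
```

```bash
python3 h.py -.098 .081 .003
```

```text
t 4.37 pos_b [-0.0998  0.0806  0.0022] shift [-0.04 -0.08  0.18] turn [0.02 0.01 0.  ] F [-10.1   2.7   6.7] Fn -10.5 grip 0.0602
```

```bash
python3 - <<'E'
from h import *
for n in("side","top"):
    cv2.imwrite(f"pics/{n}2.png",camera(n)[:,:,::-1])
s=cv2.resize(cv2.imread("pics/side2.png")[170:240,180:280],None,fx=4,fy=4,interpolation=cv2.INTER_CUBIC)
t=cv2.resize(cv2.imread("pics/top2.png")[160:240,200:300],None,fx=4,fy=4,interpolation=cv2.INTER_CUBIC)
cv2.imwrite("pics/c2.png",cv2.convertScaleAbs(np.vstack([s,t]),alpha=1.5))
E
python3 h.py -.098 .081 .003
```

```text
t 4.47 pos_b [-0.0999  0.0806  0.0022] shift [-0.04 -0.08  0.19] turn [0.02 0.01 0.  ] F [-6.5  2.2  5.2] Fn -6.9 grip 0.06
```

View pics/c2.png

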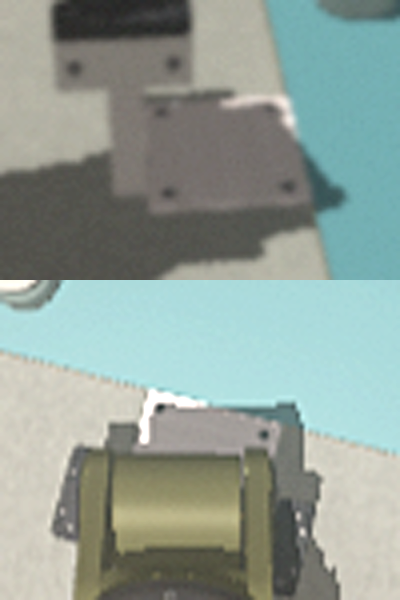

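The crops show the far edge flush with the board edge: the board line meets the plate at about (300,130) in the side view and about (150,392) in the top view. The force is a steady 7 N, so the plate is jammed. Next I'll start the arc and raise the near edge about 14 mm while keeping the press on.

Call:
{"op": "send_rows", "data": {
  "series": "0 0 0 0 -0.1 0.03 0.28;0 0 0 0 -0.25 0.04 0.28;0 0 0 0 -0.4 0.05 0.28;0 0 0 0 -0.55 0.06 0.28;0 0 0 0 -0.7 0.07 0.28;0 0 0 0 -0.85 0.08 0.28;0 0 0 0 -1.0 0.09 0.28;0 0 0 0 -1.15 0.11 0.28;0 0 0 0 -1.3 0.13 0.28;0 0 0 0 -1.4 0.15 0.28"
}}

```text
time_s: 5.3
ee_pos: [0.4942, 0.047, 0.0158]
eef_rot: [-1.574, -0.0, -1.803]
force: [-8.1, 2.6, 0.6]
grip_width: 0.06
```

```bash
python3 h.py -.098 .081 .003
python3 - <<'E'
from h import *
for n in("side","top"):
    cv2.imwrite(f"pics/{n}3.png",camera(n)[:,:,::-1])
s=cv2.resize(cv2.imread("pics/side3.png")[165:240,170:280],None,fx=5,fy=5,interpolation=cv2.INTER_CUBIC)
cv2.imwrite("pics/c3.png",cv2.convertScaleAbs(s,alpha=1.5))
E
```

```text
t 5.3 pos_b [-0.099   0.0806  0.0158] shift [-0.04  1.28  0.11] turn [0.03 0.01 0.01] F [-8.1  2.6  0.6] Fn -8.5 grip 0.06
```

View pics/c3.png

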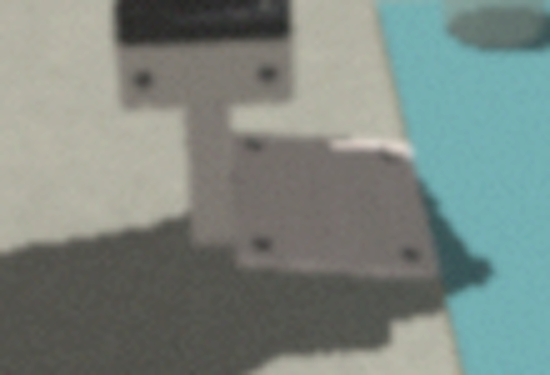

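The near corner has risen about 5 px, roughly 14 mm, while the far edge stays down at the step. The force is 8.5 N. I'll continue the arc to about 30°.

Call:
{"op": "send_rows", "data": {
  "series": "0 0 0 0 -0.27 0.04 0.28;0 0 0 0 -0.54 0.09 0.28;0 0 0 0 -0.81 0.15 0.28;0 0 0 0 -1.08 0.22 0.28;0 0 0 0 -1.35 0.31 0.28;0 0 0 0 -1.62 0.4 0.28;0 0 0 0 -1.89 0.51 0.28;0 0 0 0 -2.16 0.63 0.28;0 0 0 0 -2.43 0.77 0.28;0 0 0 0 -2.7 0.94 0.28"
}}

```text
time_s: 6.23
ee_pos: [0.5022, 0.0451, 0.0426]
eef_rot: [-1.577, -0.001, -1.802]
force: [-16.1, 5.1, 7.3]
grip_width: 0.0602
```

```bash
python3 h.py -.0815 .081 .055
```

```text
t 6.23 pos_b [-0.0908  0.0805  0.0426] shift [-0.04 -1.24  0.92] turn [0.07 0.01 0.01] F [-16.1   5.1   7.3] Fn -16.8 grip 0.0602
```

Call:
{"op": "send_rows", "data": {
  "series": "0 0 0 0 -0.25 0.07 0.28;0 0 0 0 -0.49 0.21 0.28;0 0 0 0 -0.73 0.37 0.28;0 0 0 0 -0.97 0.53 0.28;0 0 0 0 -1.2 0.71 0.28;0 0 0 0 -1.44 0.9 0.28;0 0 0 0 -1.67 1.09 0.28;0 0 0 0 -1.79 1.2 0.28;0 0 0 0 -1.9 1.3 0.28;0 0 0 0 -2.0 1.4 0.28"
}}

```text
time_s: 7.07
ee_pos: [0.5159, 0.0419, 0.0634]
eef_rot: [-1.577, -0.001, -1.802]
force: [-23.3, 4.2, 19.3]
grip_width: 0.06
```

```bash
python3 h.py -.0815 .081 .055
python3 - <<'E'
from h import *
for n in("side","top"):
    cv2.imwrite(f"pics/{n}4.png",camera(n)[:,:,::-1])
s=cv2.resize(cv2.imread("pics/side4.png")[150:240,170:280],None,fx=5,fy=5,interpolation=cv2.INTER_CUBIC)
cv2.imwrite("pics/c4.png",cv2.convertScaleAbs(s,alpha=1.5))
E
```

```text
t 7.07 pos_b [-0.0767  0.0807  0.0634] shift [-0.03  0.85 -0.47] turn [0.07 0.01 0.01] F [-23.3   4.2  19.3] Fn -23.6 grip 0.06
```

View pics/c4.png

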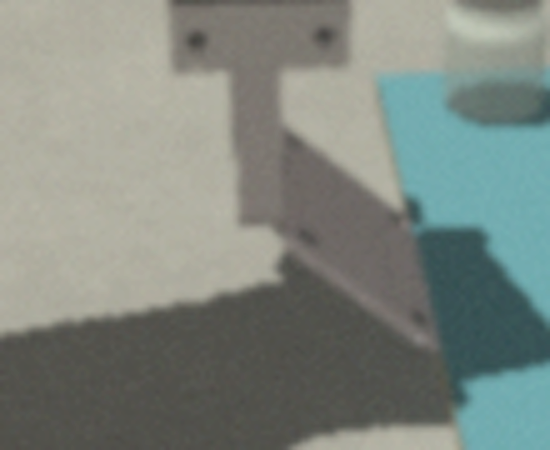

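The plate is at about 45°, its far edge still at the step (corner at (435,345)). The contact sits at the very fingertip, and the force along the plate has grown to 30 N. I'll tilt the fingers 10° forward, drop the tip a little so that the contact moves up the face, and then push forward.

Call:
{"op": "send_rows", "data": {
  "series": "0.7 0 0 0 0 0 0.28;1.4 0 0 0 0 0 0.28;2 0 0 0 0.05 0 0.28;2 0 0 0 0.12 0 0.28;2 0 0 0 0.2 0.03 0.28;2 0 0 0 0.26 0.08 0.28;2 0 0 0 0.3 0.15 0.28;2 0 0 0 0.33 0.23 0.28;2 0 0 0 0.35 0.32 0.28;2 0 0 0 0.35 0.4 0.28"
}}

```text
time_s: 8.0
ee_pos: [0.522, 0.0404, 0.0597]
eef_rot: [-1.397, -0.0, -1.803]
force: [-7.9, 1.4, 7.3]
grip_width: 0.0601
```

```bash
python3 h.py -.0727 .081 .060;  python3 - <<'E'
from h import *
for n in("side","top"):
    cv2.imwrite(f"pics/{n}5.png",camera(n)[:,:,::-1])
s=cv2.resize(cv2.imread("pics/side5.png")[150:240,170:280],None,fx=5,fy=5,interpolation=cv2.INTER_CUBIC)
cv2.imwrite("pics/c5.png",cv2.convertScaleAbs(s,alpha=1.5))
E
```

```text
t 8.0 pos_b [-0.0705  0.0806  0.0597] shift [-0.04 -0.07 -0.21] turn [-1.99  0.01  0.  ] F [-7.9  1.4  7.3] Fn -8.1 grip 0.0601
```

View pics/c5.png

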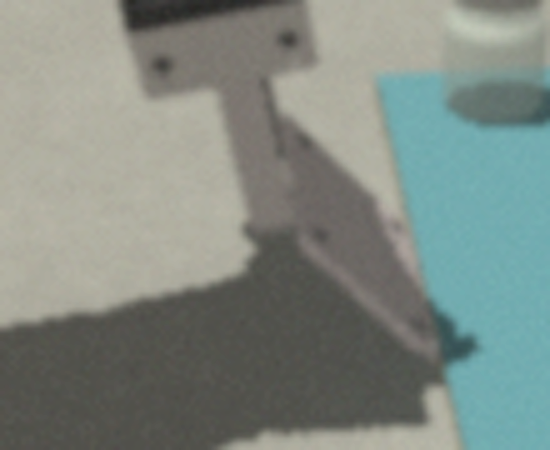

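The plate is at about 50° with the contact now well above the fingertip. The far edge is still at the step at (435,355), and the force is down to 8 N. Pushing forward and slightly up.

Call:
{"op": "send_rows", "data": {
  "series": "0 0 0 0 -0.01 0.25 0.28;0 0 0 0 -0.03 0.5 0.28;0 0 0 0 -0.05 0.75 0.28;0 0 0 0 -0.06 1.0 0.28;0 0 0 0 -0.08 1.25 0.28;0 0 0 0 -0.09 1.5 0.28;0 0 0 0 -0.11 1.75 0.28;0 0 0 0 -0.13 2.0 0.28;0 0 0 0 -0.14 2.25 0.28;0 0 0 0 -0.15 2.5 0.28"
}}

```text
time_s: 8.93
ee_pos: [0.5461, 0.0348, 0.0656]
eef_rot: [-1.396, 0.0, -1.803]
force: [-1.2, -0.6, -0.2]
grip_width: 0.0601
```

```bash
python3 h.py -.0727 .081 .060;  python3 - <<'E'
from h import *
for n in("side","top"):
    cv2.imwrite(f"pics/{n}6.png",camera(n)[:,:,::-1])
s=cv2.resize(cv2.imread("pics/side6.png")[150:240,170:280],None,fx=5,fy=5,interpolation=cv2.INTER_CUBIC)
cv2.imwrite("pics/c6.png",cv2.convertScaleAbs(s,alpha=1.5))
E
```

```text
t 8.93 pos_b [-0.0458  0.0807  0.0656] shift [-0.03  0.09 -2.75] turn [-2.    0.01 -0.  ] F [-1.2 -0.6 -0.2] Fn -1.1 grip 0.0601
```

View pics/c6.png

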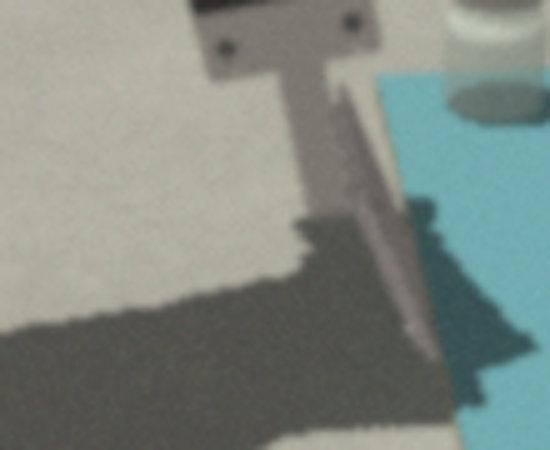

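The plate is at about 67°, still on the step at (435,355), and the push is light. Continuing slowly through the upright position.

Call:
{"op": "send_rows", "data": {
  "series": "0 0 0 0 0.02 0.25 0.28;0 0 0 0 0.05 0.5 0.28;0 0 0 0 0.07 0.75 0.28;0 0 0 0 0.1 1.0 0.28;0 0 0 0 0.12 1.25 0.28;0 0 0 0 0.14 1.5 0.28;0 0 0 0 0.17 1.75 0.28;0 0 0 0 0.19 2.0 0.28;0 0 0 0 0.22 2.25 0.28;0 0 0 0 0.24 2.5 0.28"
}}

```text
time_s: 9.87
ee_pos: [0.5704, 0.029, 0.0676]
eef_rot: [-1.396, 0.0, -1.803]
force: [0.8, -0.6, -0.6]
grip_width: 0.0602
```

```bash
python3 h.py -.0727 .081 .060
```

```text
t 9.87 pos_b [-0.0208  0.0807  0.0676] shift [-0.04 -0.16 -5.25] turn [-2.    0.01 -0.  ] F [ 0.8 -0.6 -0.6] Fn 0.9 grip 0.0602
```

Call:
{"op": "send_rows", "data": {
  "series": "0 0 0 0 0.03 0.2 0.28;0 0 0 0 0.07 0.4 0.28;0 0 0 0 0.1 0.6 0.28;0 0 0 0 0.14 0.8 0.28;0 0 0 0 0.17 1.0 0.28;0 0 0 0 0.21 1.2 0.28;0 0 0 0 0.24 1.4 0.28;0 0 0 0 0.28 1.6 0.28;0 0 0 0 0.31 1.8 0.28;0 0 0 0 0.35 2.0 0.28"
}}

```text
time_s: 10.7
ee_pos: [0.5901, 0.0244, 0.0676]
eef_rot: [-1.396, 0.0, -1.803]
force: [0.1, 0.4, 0.9]
grip_width: 0.0602
```

```bash
python3 h.py -.0727 .081 .060;  python3 - <<'E'
from h import *
for n in("side","top"):
    cv2.imwrite(f"pics/{n}7.png",camera(n)[:,:,::-1])
s=cv2.resize(cv2.imread("pics/side7.png")[130:250,170:310],None,fx=4,fy=4,interpolation=cv2.INTER_CUBIC)
cv2.imwrite("pics/c7.png",cv2.convertScaleAbs(s,alpha=1.5))
E
```

```text
t 10.7 pos_b [-0.0005  0.0807  0.0676] shift [-0.04 -0.51 -7.24] turn [-2.    0.01 -0.  ] F [0.1 0.4 0.9] Fn -0.0 grip 0.0602
```

View pics/c7.png

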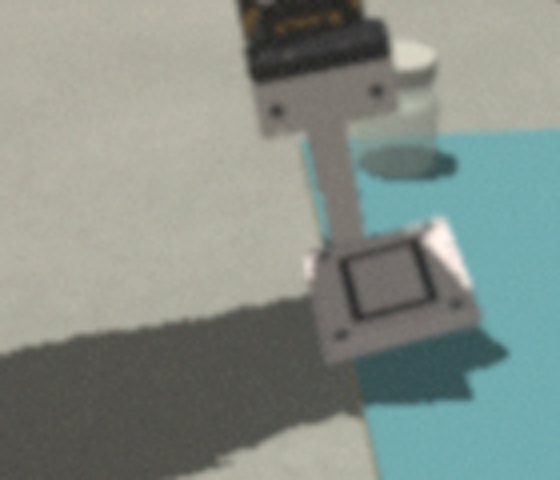

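The plate has gone over, gasket side up, and is settling on the board with its former far edge overhanging the step near (320,330). I'll back off, return the tool to vertical and go down in front of the step.

Call:
{"op": "send_rows", "data": {
  "series": "0 0 0 0 -0.52 -2.95 0.28;-0.7 0 0 0 -1.04 -5.9 0.28;-1.4 0 0 0 -1.04 -5.9 0.28;-2 0 0 0 -1.04 -5.9 0.28;-2 0 0 0 -1.04 -5.9 0.28;-2 0 0 0 1 -6.3 0.28;-2 0 0 0 2 -6.44 0.28;-2 0 0 0 3 -6.62 0.28;-2 0 0 0 3.39 -6.7 0.28;-2 0 0 0 3.39 -6.7 0.28"
}}

```text
time_s: 11.63
ee_pos: [0.5308, 0.0383, 0.0216]
eef_rot: [-1.572, -0.0, -1.803]
force: [0.7, 0.8, 0.7]
grip_width: 0.0602
```

```bash
python3 h.py -.06 .081 .0105;  python3 - <<'E'
from h import *
im=camera("side");cv2.imwrite("pics/side8.png",im[:,:,::-1])
cv2.imwrite("pics/top8.png",camera("top")[:,:,::-1])
s=cv2.resize(im[130:250,170:310,::-1],None,fx=4,fy=4,interpolation=cv2.INTER_CUBIC)
cv2.imwrite("pics/c8.png",cv2.convertScaleAbs(s,alpha=1.5))
E
```

```text
t 11.63 pos_b [-0.0614  0.0805  0.0216] shift [-0.05  1.11  0.14] turn [0.02 0.01 0.01] F [0.7 0.8 0.7] Fn 0.5 grip 0.0602
```

View pics/c8.png

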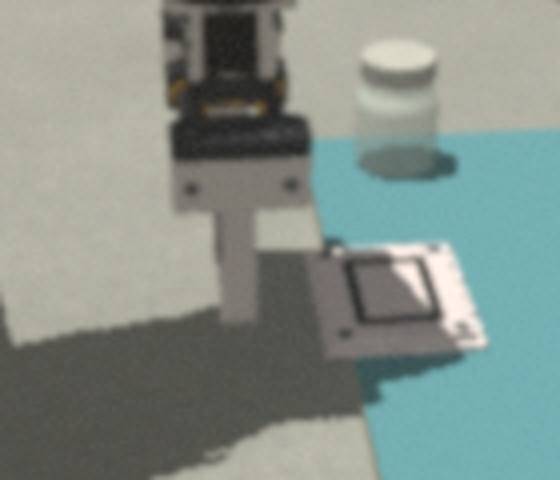

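The plate lies gasket side up, with its near edge overhanging the board line by about 6 px at (308–328, 255–355). The arm's shadow falls across it. I'll lower the fingertips to lip height and push.

Call:
{"op": "send_rows", "data": {
  "series": "0 0 0 0 0.4 0 0.28;0 0 0 0 0.8 0 0.28;0 0 0 0 1.05 0 0.28;0 0 0 0 1.05 0.5 0.28;0 0 0 0 1.05 1 0.28;0 0 0 0 1.05 1.5 0.28;0 0 0 0 1.05 2 0.28;0 0 0 0 1.05 2.5 0.28;0 0 0 0 1.05 2.7 0.28;0 0 0 0 1.05 2.7 0.28"
}}

```text
time_s: 12.57
ee_pos: [0.5581, 0.0319, 0.012]
eef_rot: [-1.571, 0.0, -1.803]
force: [1.2, 0.0, 0.1]
grip_width: 0.0602
```

```bash
python3 h.py .010 .081 .0105
```

```text
t 12.57 pos_b [-0.0333  0.0806  0.012 ] shift [-0.04  0.15  4.33] turn [-0.    0.01 -0.  ] F [1.2 0.  0.1] Fn 1.1 grip 0.0602
```

Call:
{"op": "send_rows", "data": {
  "series": "0 0 0 0 0.15 0 0.28;0 0 0 0 0.15 0.5 0.28;0 0 0 0 0.15 1 0.28;0 0 0 0 0.15 1.5 0.28;0 0 0 0 0.15 2 0.28;0 0 0 0 0.15 2.5 0.28;0 0 0 0 0.15 3 0.28;0 0 0 0 0.15 3.5 0.28;0 0 0 0 0.15 4 0.28;0 0 0 0 0.15 4.3 0.28"
}}

```text
time_s: 13.4
ee_pos: [0.6001, 0.022, 0.0105]
eef_rot: [-1.571, 0.0, -1.803]
force: [-0.2, 0.2, -0.2]
grip_width: 0.0599
```

```bash
python3 h.py .010 .081 .0105
```

```text
t 13.4 pos_b [0.0098 0.0807 0.0105] shift [-0.03  0.    0.02] turn [-0.    0.01 -0.  ] F [-0.2  0.2 -0.2] Fn -0.2 grip 0.0599
```

Call:
{"op": "send_rows", "data": {
  "series": "0 0 0 0 0 -1.5 0.28;0 0 0 0 0 -4 0.28;0 0 0 0 -2 -7 0.28;0 0 0 0 -5 -10 0.28;0 0 0 0 -8 -14 0.28;0 0 0 0 -12 -18 0.28;0 0 0 0 -15 -20 0.28;0 0 0 0 -15 -20 0.28;0 0 0 0 -15 -20 0.28;0 0 0 0 -15 -20 0.28"
}}

```text
time_s: 14.23
ee_pos: [0.4055, 0.0682, 0.1612]
eef_rot: [-1.568, 0.001, -1.802]
force: [-0.9, -1.1, -0.3]
grip_width: 0.0603
```

Run:
```python
from h import *
t=camera("top");s=camera("side")
cv2.imwrite("pics/top9.png",t[:,:,::-1]);cv2.imwrite("pics/side9.png",s[:,:,::-1])
a=cv2.resize(s[150:250,200:340,::-1],None,fx=4,fy=4,interpolation=cv2.INTER_CUBIC);b=cv2.resize(t[150:200,190:330,::-1],None,fx=4,fy=4,interpolation=cv2.INTER_CUBIC)
cv2.imwrite("pics/c9.png",cv2.convertScaleAbs(np.vstack([a,b])[:600],alpha=1.3))
```

```text
(no output)
```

View pics/c9.png

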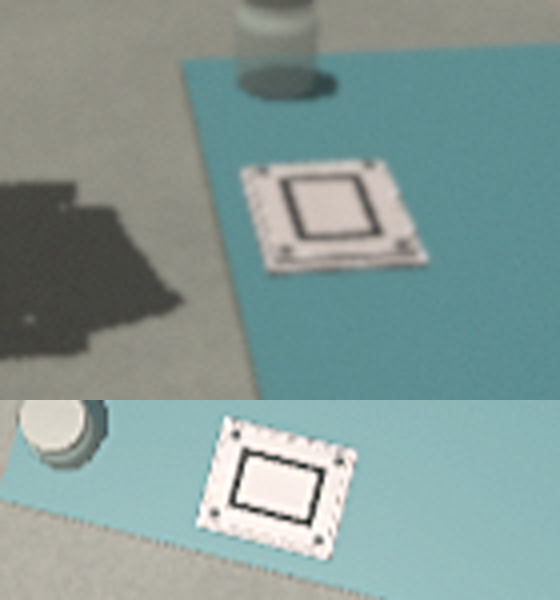

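All of the plate is on the blue mat, gasket side up. Its near edge is clear of the board edge by about 30 px in the 4x crops: (245–270) against (208–235) in the side view. I'll do one numeric check and hand in if it passes.

Run:
```python
from h import *
ok=True
for n,roi in(("top",(225,150,290,195)),("side",(250,185,315,222))):
    im=cv2.imread(f"pics/{n}9.png")[:,:,::-1].copy()
    h=cv2.cvtColor(im,cv2.COLOR_RGB2HSV).astype(int)
    m=(h[...,1]<35)&(h[...,2]>130);k=np.zeros_like(m);k[roi[1]:roi[3],roi[0]:roi[2]]=1
    q=cv2.minAreaRect((1000*ray(n,biggest(m&k),.012)).astype(np.float32))
    c=np.c_[cv2.boxPoints(q)/1000,np.zeros(4)]-O
    print(n,"size",np.round(q[1],1),"corners x_b",np.round(c@N,4),"y_b",np.round(c@EY,4)); ok&=(c@N).min()>.003
o=get_obs();print(np.round(o["force"],1),np.round(o["joint_vel"],3),ok)
if ok: print(hand_in())
```

```text
top size [111.6  93.1] corners x_b [0.0177 0.1107 0.111  0.0179] y_b [0.0288 0.0286 0.1402 0.1404]
side size [110.2  90.9] corners x_b [0.0193 0.1101 0.1089 0.018 ] y_b [0.0305 0.0315 0.1417 0.1407]
[-0.3 -0.5 -0.7] [-0.003  0.017  0.    -0.     0.004 -0.   ] True
the job is handed in; nothing more can be done
None
```

The plate is turned over and lies fully on the board, gasket side up. I handed the job in at about 14.3 s; the hand-in gave no verdict.

- **Push and flip:** I pushed the plate square against the step with both fingertips, then raised its near edge in an arc. At about 45° the force along the plate had grown to about 30 N with the contact at the very fingertip. I tilted the tool 10° and lowered the tip slightly, which brought the force to about 11 N. The plate then went through upright and over, and I pushed it further onto the board.
- **Final position:** the two cameras agree within about 2 mm. The plate's near edge is 18–19 mm inside the board's near edge, its far edge is at 109–111 mm, and its y runs from 29 to 142 mm. The measured size was 110–112 × 91–93 mm, against the true 110 × 90 mm.
- **Arm:** it was withdrawn to 0.16 m height, with contact forces near zero.
- **Not measured:** plate tilt, final height and how long each intermediate step held were only judged from pictures and forces. The jar looked unmoved in the last crops. I did not re-check the block or the screwdriver at the end, but the tool stayed well away from both.

I viewed 11 pictures, one over the budget of 10.

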